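# Load an open mould half into its nest and lock it

## Robot

A 6-joint arm with a two-finger parallel gripper is mounted at the origin on a cart in front of the work surface, level with it; the furniture and walls round the work are solid. World frame = base frame: x ahead of the robot, y to its left, z up, the work surface at z = 0. Lengths are in m, angles in rad, forces in N, time in s.
With the tool pointing down it reaches from about 0.375 to 0.975 m from the base axis. Payload 3.8 kg.
Tool frame: the origin (TCP) lies midway between the tips of the shut fingers; the grasp point (between the pads) lies 19 mm behind it; z points along the fingers, y is the line along which they close (so a half turn about z gives the same grasp; the last joint's range is limited). The gripper opens to 85 mm and grips with 20 to 120 N. Pads are 22 mm wide; open, the fingers measure 114 mm over their backs; the gripper's body (76 mm by 85 mm) begins 54 mm behind the grasp point. The pads swing forward as they close: fully open they stand 13 mm farther back than shut.
Start: joints at [-1.202, 0.264, 1.604, -0, 1.274, -0.037], TCP at [0.266, -0.62, 0.231] pointing down, gripper open.
Joint ranges: [-2.63, 2.63], [-0.94, 2.18], [0.31, 2.57], [-1.31, 4.45], [0, 2.66], [-2.55, 2.55]. Speed limits (rad/s): [2.57, 2.57, 3.14, 3.14, 3.14, 3.14].

## Interface

Orientations are given as a rotation vector (axis times angle).
In Python, from workcell import bot, read_camera, camera_info, ticket gives the robot as it stands.
- The arm moves only by the tool servo_tool, never from a script. Its argument "targets" is a list of rows, each an object of numbers: "hand": the closure, from -1 (fully open) to 1 (shut); "x", "y", "z": the shift along the tool's x, y, z as a fraction of full scale; "roll": the turn about the tool's z as a fraction of full scale. In form: [{"hand": .., "x": .., "y": .., "z": .., "roll": ..}, ...]. A call has 1 to 10 rows; each row is the pose to reach, as a shift and turn from the pose commanded when the call began, along the tool's axes at that moment, turning the shorter way round; what a row does not reach only later rows make up. Full scale, the value 1, is 50 cm for a shift and 180 degrees for a turn. A row lasts 1/12 s, in which the tool goes at most 41.7 mm and 7.16 degrees, less where a joint would pass 70% of its speed; a pose out of reach is approached as far as the arm can. A call with a number of a shift or a turn outside -1 to 1 is refused whole. A call with a gripper value outside its range is refused whole. The fingers move at their own pace and stop on an object; "grip_force" is the grip in N (left out, the last holds). Time passes only in rows, so rows that repeat a pose let the fingers close. It gives the time, the measured TCP pose, the force, the opening and the grip force at its end, in the units of the state.
- bot.read_state(): the state, without advancing time (a new reading comes with each control period).
- read_camera(name): name is "scene" or "side" or "wrist"; returns the picture (420x560x3 uint8, red, green, blue); there is no depth.
- camera_info(name): a dict with "fx", "fy", "cx", "cy" (pixels), "eye" and "orientation" of the camera in the world; the wrist camera has in their place "T_tool_cam" (4x4, takes a point from camera to tool coordinates, whose origin is the TCP and whose axes are the flange's). Camera axes: x right, y down, z forward; pixel columns grow to the right and rows downward; lengths in m; the calibration is good to about 2 mm. The wrist camera is an equidistant fisheye: a pixel r from the principal point sees the ray r / f radians off the axis. A picture is of the moment at which its call begins: read the wrist's pose just before it. camera_info takes no time and is no camera call.
- ticket.finish_job(): hands the job in; it is judged then, once.
The state is a dict: "time": time; "q": joint angles; "joint_vel": joint speeds; "joint_torque": joint torques, N m; "tool_pos": TCP position; "tcp_rot": TCP orientation; "wrist_force": force on the tool from outside, world axes, zero at the start; "torque": the same for the moment, N m; "width": opening from 0.0 (shut) to 1.0 (fully open); "grip_force": force on a finger pad.
Only numpy, scipy, OpenCV 4.12 (cv2) and the standard library are available. Lean on these libraries where they do the work, as an engineer would, in place of code of your own. Each camera call takes 0.05 s, during which the arm holds its last target. There are 200 camera calls.

## Task

Use only your fingertips and pick nothing up: push the open blue mould half, which lies on the dark metal nest plate, flat against the nest's back rail, then slide it along the rail until it is fully home in the corner pocket. Then swing the arm with the red knob right across behind the mould half, so that it is locked in. Leave all the other things where they stand.

Things in the scene. Friction and masses are not known exactly. Their poses are not given: they have to be found in the camera images.
- open_mould: open blue mould half, flat block 108 x 78 x 18 mm lying on the nest's deck, 0.1 to 0.21 kg, slides freely; starts up to 0.3 rad askew, its centre 59 to 77 mm from the rail's face. Origin: centre of its underside; x along its 108 mm length, y along its width, z up. Either 78 mm end may go first. Home: origin at x = 21, y = -66 mm in the nest's frame, its length along the nest's y.
- nest: loading nest fixed to the cart: dark metal deck 156 x 266 mm, 10 mm thick (nest x -76 to 80, y -137 to 129). Origin: on its underside; x points away from the robot to the back rail, y to the robot's left (the pocket is at the -y end), z up. Steel back rail along y: face at x = 60 mm, 18 mm thick, top 12 mm above the deck.
- pocket_corner (a point): corner at deck level where the back rail's face meets the end stop's face (nest x = 60, y = -120 mm). The end stop is 24 mm high over the deck; a hold-down lip on it, 22.5 mm above the deck, covers the last 8 mm of the pocket.
- cheek_mouth (a point): near end of the front cheek's face, at deck level (nest x = -20, y = -50 mm). The cheek, 12 mm high, runs from here to the end stop, with a slanting lead-in ahead of it to y = -32 mm, so the pocket is 80 mm wide, open towards nest +y. A brass sprung roller in the cheek at y = -85 mm stands 3 mm into the pocket, gives way at about 2 N and presses the mould half to the rail.
- lock_pivot (a point): pivot of the lock arm, on top of the back rail (underside of the arm, 22 mm above the cart); it lies at x = 69, y = -4.5 mm in the nest's frame
- lock_arm (a joint): lock arm angle (rad): 0 = along the back rail, pointing away from the pocket (nest +y); negative = parked back behind the rail (-0.3 to -0.05 at the start); 1.571 = its stop, straight across the lane (nest -x), 1.5 mm behind a mould half that is home. Grows counterclockwise from above. Friction 0.04 N m, stays where left. Bar 12 mm wide, 62 mm long, 12.5 to 20.5 mm above the deck.
- lock_knob (a point): top of the red knob on the lock arm: upright pin of 12 mm diameter, 55 mm from the pivot; its top is 47 mm and its foot about 21 mm above the deck (57 and 31 mm above the cart)
- closed_mould: bystander: closed blue two-part mould, 74 x 36 x 94 mm, standing behind the nest; origin at the centre of its underside
- blue_vial: bystander: white vial with a blue cap, 22 mm across, 46 mm tall; origin at the centre of its underside
- amber_vial: bystander: amber vial with a white cap, 22 mm across, 52 mm tall; origin at the centre of its underside
- cup: bystander: steel cup, 63 mm across, 48 mm tall; origin at the centre of its underside
- parts_dish: bystander: clear dish with a small red plug in it, 61 mm across, 13 mm tall; origin at the centre of its underside
- plug_a: bystander: small red and white plug lying in the dish, 12 x 32 x 12 mm
- plug_b: bystander: small red and white plug lying on the cart by the dish, 12 x 32 x 12 mm
- pen: bystander: white marker pen with a blue cap lying near the cart's front edge, 15 x 130 x 16 mm, along its y axis

How it is judged:
On the way, in this order (a step that is already met when the one before it is completed fails the run):
1. the mould half lies flat along the back rail (within 4 mm and about 4 degrees), still wholly outside the pocket (x of open_mould in the frame of nest between 0.017 and 0.025 m and y of open_mould in the frame of nest above 0.004 m and angle between the x axis of open_mould and the y axis of nest, either way round below 0.07 rad), for 0.2 s.
2. it is fully home in the corner pocket, the lock arm not yet across (x of open_mould in the frame of nest between 0.018 and 0.024 m and y of open_mould in the frame of nest below -0.0625 m and angle between the x axis of open_mould and the y axis of nest, either way round below 0.04 rad and value of joint lock_arm below 1.2 rad), for 0.2 s.
3. the lock arm is swung right across behind it (value of joint lock_arm above 1.45 rad), for 0.2 s.
At the end, for the whole second after the job is handed in: The mould half lies in the corner pocket: its origin within 3 mm of the home position across the rail and not more than 3.5 mm short of the end stop, long side along the rail within 0.04 rad, flat on the deck and at rest; the lock arm is across behind it (angle over 1.45 of 1.571 rad) (x of open_mould in the frame of nest between 0.018 and 0.024 m and y of open_mould in the frame of nest below -0.0625 m and angle between the x axis of open_mould and the y axis of nest, either way round below 0.04 rad and value of joint lock_arm above 1.45 rad and height (world z) of open_mould below 0.013 m and angle between open_mould's own z axis and vertical below 0.05 rad and linear speed of open_mould below 0.01 m/s); the robot touches nothing.
It fails at once if the mould half is lifted (8 mm off the deck), tipped, or pushed off the deck (height (world z) of open_mould above 0.018 m or height (world z) of open_mould below 0.004 m or angle between open_mould's own z axis and vertical above 0.2 rad).
It fails at once if one of the things standing round the nest is displaced by more than 20 mm (distance of any of closed_mould, blue_vial, amber_vial, cup, parts_dish, plug_a, plug_b, pen from where it was at the start of the episode above 0.02 m).
It also fails if it takes over 64 s, if anything falls off the work surface, if the arm or the gripper's body presses on something with over 40 N, if the wrist force passes 120 N, or if a joint passes its speed limit or range.

## Working session

There is one attempt and no reset: what is moved stays moved. The work goes in short steps, Python scripts to look and compute and a tool call to move; the robot and the scene stay as the last step left them, time stands still between calls to the robot, and variables do not carry over. Pictures are saved under pics/ and viewed, at most 10 in all, crops included, and the job is handed in when it is done.

Besides the shell and the picture viewer there is one more tool, called after ">>>" as name(argument=value, ...), one argument or row to a line, values as JSON. servo_tool: Moves the arm, as the interface text tells. Its arguments: {"type":"object","properties":{"targets":{"type":"array"},"grip_force":{"type":"number"}},"required":["targets"]}

```bash
mkdir -p pics; ls
python3 - <<'E'
from workcell import bot, read_camera, camera_info
import cv2
s=bot.read_state(); print({k:s[k] for k in('time','tool_pos','tcp_rot','width')})
for n in('scene','side'):
    cv2.imwrite(f'pics/{n}0.png',cv2.cvtColor(read_camera(n),cv2.COLOR_RGB2BGR)); print(n,camera_info(n))
print(camera_info('wrist'))
E
```

```text
pics
{'time': 0.0, 'tool_pos': array([ 0.2661783 , -0.61951031,  0.22994121]), 'tcp_rot': array([-3.07501963e+00, -6.32519938e-01,  5.75608774e-04]), 'width': 0.9988960987126853}
scene {'fx': 487.13317792985913, 'fy': 487.13317792985913, 'cx': 275.9867190944056, 'cy': 216.75253912832076, 'eye': array([-0.40611703,  0.49144359,  0.63420674]), 'orientation': array([-1.23839308,  1.9611118 , -1.19472278])}
side {'fx': 475.0641733158881, 'fy': 475.0641733158881, 'cx': 278.3160017071808, 'cy': 214.4816959687166, 'eye': array([ 0.10387146, -0.6377251 ,  0.64107023]), 'orientation': array([-2.14753964,  0.64255022, -0.30541286])}
{'fx': 325.19226210127806, 'fy': 325.19226210127806, 'cx': 277.82498748108236, 'cy': 213.8579013860047, 'T_tool_cam': array([[-5.37789395e-04, -9.48293034e-01, -3.17395702e-01,
         8.16056769e-02],
       [ 9.99999849e-01, -5.46660786e-04, -6.11057380e-05,
        -1.48748013e-04],
       [-1.15561638e-04, -3.17395687e-01,  9.48293185e-01,
        -1.43636628e-01],
       [ 0.00000000e+00,  0.00000000e+00,  0.00000000e+00,
         1.00000000e+00]])}
```

View pics/scene0.png

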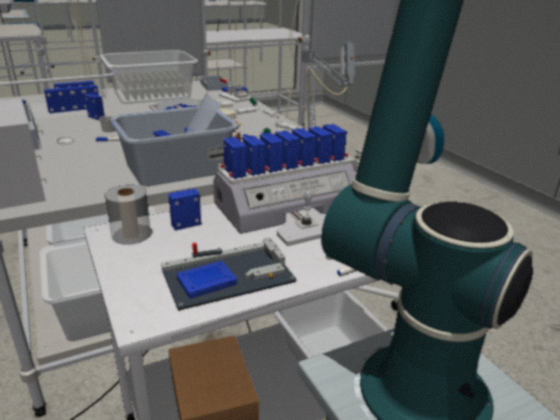

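View pics/side0.png

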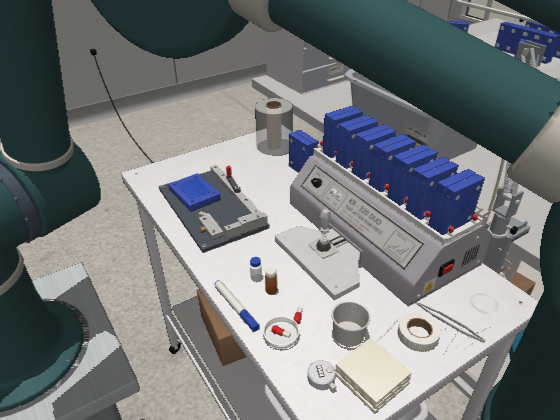

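The scene view shows the nest deck at about (162–294, 240–305), the mould at (207,278) and the red knob at (194,247). In the side view the deck is at about (160–268, 165–250), the mould at (195,190) and the knob at (228,170). Next I'll measure them.

```bash
cat > h.py <<'E'
import numpy as np, cv2
from scipy.spatial.transform import Rotation as R
from workcell import bot, read_camera, camera_info
def ray(n,px,st=None):
    c=camera_info(n); px=np.atleast_2d(np.array(px,float))
    u=(px-[c['cx'],c['cy']])/[c['fx'],c['fy']]
    if n=='wrist':
        r=np.linalg.norm(u,axis=1,keepdims=True)+1e-12
        d=np.hstack([u/r*np.sin(r),np.cos(r)]); T=c['T_tool_cam']; Q=R.from_rotvec(st['tcp_rot'])
        return Q.apply(T[:3,3])+st['tool_pos'], Q.apply(d@T[:3,:3].T)
    return c['eye'], R.from_rotvec(c['orientation']).apply(np.hstack([u,np.ones((len(u),1))]))
def plane(n,px,z,st=None):
    e,d=ray(n,px,st); return (e+d*((z-e[2])/d[:,2])[:,None])[:,:2]
def project(n,P):
    c=camera_info(n); p=R.from_rotvec(c['orientation']).inv().apply(np.atleast_2d(P)-c['eye'])
    return p[:,:2]/p[:,2:]*[c['fx'],c['fy']]+[c['cx'],c['cy']]
def blob(m,lo=20):
    cs=[c for c in cv2.findContours(m.astype(np.uint8),cv2.RETR_EXTERNAL,cv2.CHAIN_APPROX_NONE)[0] if len(c)>=lo]
    return sorted(cs,key=cv2.contourArea,reverse=True)
E
python3 - <<'E'
from h import *
for n,(x0,y0,x1,y1) in {'scene':(140,215,320,320),'side':(145,145,285,260)}.items():
    im=cv2.cvtColor(cv2.imread(f'pics/{n}0.png'),cv2.COLOR_BGR2RGB).astype(int)
    r,g,b=[im[...,i] for i in range(3)]
    sub=np.zeros(r.shape,bool); sub[y0:y1,x0:x1]=1
    blue=(b>r+50)&(b>g+40)&sub
    dark=((im.max(2)<110)|blue)&sub
    red=(r>g+60)&(r>b+60)&sub
    c=blob(dark)[0]; h=cv2.convexHull(c); ap=cv2.approxPolyDP(h,4,True)[:,0]
    print(n,'deck px',ap.tolist(),np.round(plane(n,ap,.01),3).tolist())
    for c in blob(blue,25)[:2]:
        ap=cv2.approxPolyDP(cv2.convexHull(c),3,True)[:,0]
        w=plane(n,c[:,0],.026).astype(np.float32)
        print('blue',cv2.contourArea(c),ap.tolist(),np.round(plane(n,ap,.028),3).tolist(),cv2.minAreaRect(w))
    for c in blob(red,5)[:3]: print('red',cv2.boundingRect(c),np.round(plane(n,[c[:,0].mean(0)],.044),3))
    cv2.imwrite(f'pics/{n}c.png',cv2.resize(cv2.cvtColor(im.astype(np.uint8),cv2.COLOR_RGB2BGR)[y0:y1,x0:x1],None,fx=4,fy=4,interpolation=cv2.INTER_CUBIC))
E
```

```text
scene deck px [[295, 281], [178, 309], [163, 268], [194, 247], [264, 244], [283, 258]] [[0.352, 0.056], [0.364, 0.313], [0.519, 0.303], [0.576, 0.212], [0.52, 0.052], [0.445, 0.038]]
blue 1310.0 [[236, 277], [233, 284], [190, 297], [177, 273], [222, 261]] [[0.395, 0.176], [0.374, 0.192], [0.369, 0.286], [0.461, 0.286], [0.465, 0.182]] ((0.42224615812301636, 0.23282817006111145), (0.09671127796173096, 0.11385314911603928), 3.6035993099212646)
blue 217.5 [[199, 215], [195, 224], [177, 228], [173, 224], [172, 215]] [[0.696, 0.159], [0.654, 0.184], [0.652, 0.231], [0.676, 0.234], [0.725, 0.224]] ((0.6821103096008301, 0.20380368828773499), (0.07189318537712097, 0.06981618702411652), 66.23472595214844)
red (192, 243, 5, 10) [[0.522 0.227]]
side deck px [[229, 169], [268, 227], [203, 252], [159, 187], [211, 168]] [[0.548, 0.282], [0.507, 0.032], [0.358, 0.037], [0.372, 0.303], [0.513, 0.311]]
blue 1073.0 [[198, 174], [219, 194], [216, 200], [190, 210], [168, 184]] [[0.463, 0.277], [0.466, 0.174], [0.45, 0.157], [0.387, 0.155], [0.386, 0.277]] ((0.4260585904121399, 0.22126910090446472), (0.08493376523256302, 0.12669889628887177), 3.567628860473633)
red (226, 166, 5, 11) [[0.519 0.226]]
```

View pics/sidec.png

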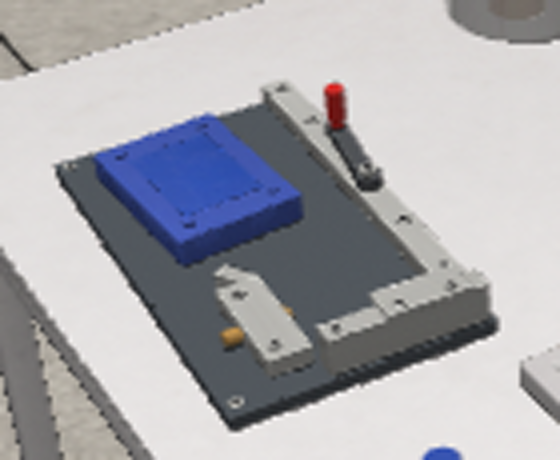

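View pics/scenec.png

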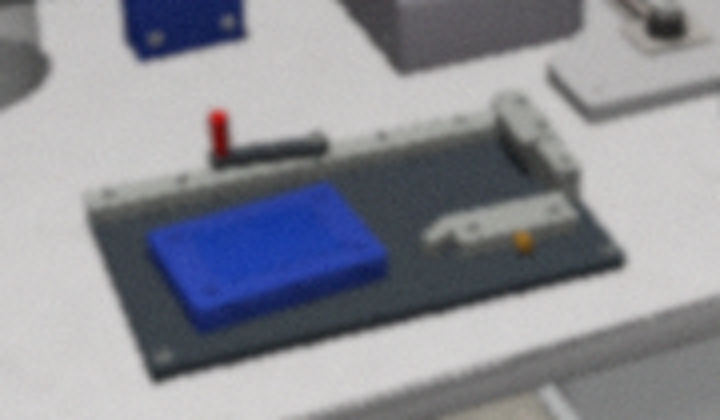

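>>> servo_tool(
  targets=[
    {"hand": -0.4, "x": 0.54, "y": -0.68, "z": -0.08, "roll": 0.145},
    {"hand": -0.4, "x": 0.54, "y": -0.68, "z": -0.08, "roll": 0.145},
    {"hand": -0.4, "x": 0.54, "y": -0.68, "z": -0.08, "roll": 0.145},
    {"hand": -0.4, "x": 0.54, "y": -0.68, "z": -0.08, "roll": 0.145},
    {"hand": -0.4, "x": 0.54, "y": -0.68, "z": -0.08, "roll": 0.145},
    {"hand": -0.4, "x": 0.54, "y": -0.68, "z": -0.08, "roll": 0.145},
    {"hand": -0.4, "x": 0.54, "y": -0.68, "z": -0.08, "roll": 0.145},
    {"hand": -0.4, "x": 0.54, "y": -0.68, "z": -0.08, "roll": 0.145},
    {"hand": -0.4, "x": 0.54, "y": -0.68, "z": -0.08, "roll": 0.145},
    {"hand": -0.4, "x": 0.54, "y": -0.68, "z": -0.08, "roll": 0.145},
  ],
)

```text
time: 0.93
tool_pos: [0.3749, -0.2177, 0.2693]
tcp_rot: [-3.14, 0.079, 0.0]
wrist_force: [1.2, 0.5, -0.1]
width: 0.7
grip_force: 0.0
```

>>> servo_tool(
  targets=[
    {"hand": -0.4, "x": 0.07, "y": -0.76, "z": 0.0, "roll": 0},
    {"hand": -0.4, "x": 0.07, "y": -0.76, "z": 0.0, "roll": 0},
    {"hand": -0.4, "x": 0.07, "y": -0.76, "z": 0.0, "roll": 0},
    {"hand": -0.4, "x": 0.07, "y": -0.76, "z": 0.0, "roll": 0},
    {"hand": -0.4, "x": 0.07, "y": -0.76, "z": 0.0, "roll": 0},
    {"hand": -0.4, "x": 0.07, "y": -0.76, "z": 0.0, "roll": 0},
    {"hand": -0.4, "x": 0.07, "y": -0.76, "z": 0.0, "roll": 0},
    {"hand": -0.4, "x": 0.07, "y": -0.76, "z": 0.0, "roll": 0},
    {"hand": -0.4, "x": 0.07, "y": -0.76, "z": 0.0, "roll": 0},
    {"hand": -0.4, "x": 0.07, "y": -0.76, "z": 0.0, "roll": 0},
  ],
)

```text
time: 1.77
tool_pos: [0.4289, 0.1636, 0.2692]
tcp_rot: [-3.138, 0.07, 0.001]
wrist_force: [0.3, -0.9, 0.7]
width: 0.697
grip_force: 0.0
```

Run:
```python
from h import *
s=bot.read_state(); im=read_camera('wrist'); print(s['tool_pos'],s['tcp_rot'],s['q'].round(2) if hasattr(s['q'],'round') else s['q'],s['time'])
np.save('s1.npy',s,allow_pickle=True); cv2.imwrite('pics/w1.png',cv2.cvtColor(im,cv2.COLOR_RGB2BGR))
```

```text
[0.42889292 0.16355807 0.26922314] [-3.13775754e+00  6.97860550e-02  5.39441771e-04] [ 0.31 -0.18  1.99  0.    1.33  1.92] 1.7667
```

View pics/w1.png

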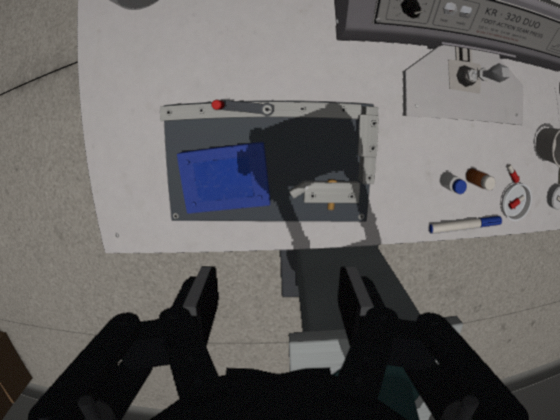

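The wrist view from above shows: mould corners at about (178,154), (263,142), (269,205), (186,213); knob (218,104); pivot (267,109); deck front corners (172,221) and (368,221); rail's front edge at row ~118.

```bash
cat > m.py <<'E'
from h import *
def measure(im,s,pr=True):
    g=cv2.GaussianBlur(im,(3,3),0).astype(int); gr=g.mean(2)
    r,gg,b=[g[...,i] for i in range(3)]
    blue=(b>r+40)&(b>gg+30)
    out={}
    for c in blob(blue,60)[:1]:
        w=plane('wrist',c[:,0],.028,s).astype(np.float32); out['mould']=cv2.minAreaRect(w)
        ap=cv2.approxPolyDP(cv2.convexHull(c),5,True)[:,0]; out['corn']=(ap.tolist(),plane('wrist',ap,.028,s).round(4).tolist())
    red=(r>gg+60)&(r>b+60)
    out['red']=[(c[:,0].mean(0).round(1).tolist(),plane('wrist',[c[:,0].mean(0)],.057,s).round(4).tolist()) for c in blob(red,8)]
    return out,gr
E
python3 - <<'E'
from m import *
s=np.load('s1.npy',allow_pickle=True).item(); im=cv2.cvtColor(cv2.imread('pics/w1.png'),cv2.COLOR_BGR2RGB)
o,gr=measure(im,s)
for k,v in o.items(): print(k,v)
def edge(cols,r0,r1,sgn,vert=True):
    p=[]
    for c in cols:
        l=gr[r0:r1,c] if vert else gr[c,r0:r1]
        d=np.diff(l)*sgn; i=d.argmax(); w=np.clip(d[max(i-2,0):i+3],0,None); x=r0+.5+(np.arange(max(i-2,0),max(i-2,0)+len(w))*w).sum()/w.sum()
        p.append((c,x) if vert else (x,c))
    return np.array(p,float)
def line(name,p,z):
    w=plane('wrist',p,z,s).astype(np.float32); vx,vy,x,y=cv2.fitLine(w,cv2.DIST_HUBER,0,.001,.001).ravel(); 
    print(name,'dir',round(float(np.arctan2(vy,vx)),4),'pt',round(float(x),4),round(float(y),4),'std',np.std((w-[x,y])@[-vy,vx]).round(5))
line('front',edge(range(190,278,4),212,232,1),.010)
line('railtop front',edge(list(range(175,250,4)),110,126,-1),.022)
line('left',edge(range(125,208,4),160,180,-1,False),.010)
print('pivot',plane('wrist',[[267,109]],.032,s), 'stop face',plane('wrist',[[359,150]],.034,s),plane('wrist',[[359,119]],.034,s),'fr corner',plane('wrist',[[368,221]],.01,s))
E
```

```text
mould ((0.42972660064697266, 0.23181459307670593), (0.07839927822351456, 0.10797625780105591), 3.2745304107666016)
corn ([[262, 145], [268, 205], [187, 212], [177, 154]], [[0.4683, 0.1814], [0.3937, 0.1782], [0.3892, 0.2826], [0.4645, 0.2867]])
red [([216.3, 104.2], [[0.5198, 0.2271]]), ([514.6, 203.2], [[0.3924, -0.1637]]), ([515.0, 176.7], [[0.4302, -0.1574]])]
front dir 1.5211 pt 0.3694 0.2425 std 0.0002
railtop front dir 1.5255 pt 0.505 0.2363 std 7e-05
left dir -0.0459 pt 0.4526 0.3093 std 1e-04
pivot [[0.51071448 0.17320521]] stop face [[0.45942216 0.06636445]] [[0.49650972 0.06618471]] fr corner [[0.36008269 0.04570099]]
```

Nest frame: yaw −0.047, and front edge, rail and pivot agree within 1 mm. The mould is at nest (−15, 51) mm with 0.10 rad skew, and the knob is at (75, 50). I'm moving in front of the mould with the fingers about 60 mm apart.

>>> servo_tool(
  targets=[
    {"hand": -0.4, "x": -0.15, "y": -0.136, "z": 0.2, "roll": 0},
    {"hand": -0.4, "x": -0.15, "y": -0.136, "z": 0.2, "roll": 0},
    {"hand": -0.4, "x": -0.15, "y": -0.136, "z": 0.42, "roll": 0},
    {"hand": -0.4, "x": -0.15, "y": -0.136, "z": 0.42, "roll": 0},
    {"hand": -0.4, "x": -0.15, "y": -0.136, "z": 0.42, "roll": 0},
    {"hand": -0.4, "x": -0.15, "y": -0.136, "z": 0.42, "roll": 0},
    {"hand": -0.4, "x": -0.15, "y": -0.136, "z": 0.42, "roll": 0},
    {"hand": -0.4, "x": -0.15, "y": -0.136, "z": 0.42, "roll": 0},
  ],
)

```text
time: 2.48
tool_pos: [0.3558, 0.2276, 0.058]
tcp_rot: [3.137, -0.078, -0.007]
wrist_force: [0.1, -0.1, 0.7]
width: 0.701
grip_force: 0.0
```

```bash
cat >> h.py <<'E'
YAW=-.047; U=np.array([np.cos(YAW),np.sin(YAW)]); V=np.array([-U[1],U[0]]); O=np.array([.4335,.2010])
def nest(p): return np.array([p[0]*U[0]+p[1]*U[1]-O[0], p[0]*V[0]+p[1]*V[1]-O[1]])
def show():
    s=bot.read_state(); x=R.from_rotvec(s['tcp_rot']).as_matrix()[:,0]
    f=s['wrist_force']; print('t',s['time'],'nest mm',(nest(s['tool_pos'])*1e3).round(1),'z',round(s['tool_pos'][2]*1e3,1),'yaw-nest',round(np.arctan2(x[1],x[0])-YAW,4),'F nest',np.round([f[:2]@U,f[:2]@V,f[2]],1),'w',s['width']); return s
E
python3 - <<'E'
from m import *
s=show(); im=read_camera('wrist'); cv2.imwrite('pics/w2.png',cv2.cvtColor(im,cv2.COLOR_RGB2BGR))
E
```

```text
t 2.4833 nest mm [-88.8  43.1] z 58.0 yaw-nest -0.0025 F nest [ 0.1 -0.1  0.7] w 0.7014776958921014
```

View pics/w2.png

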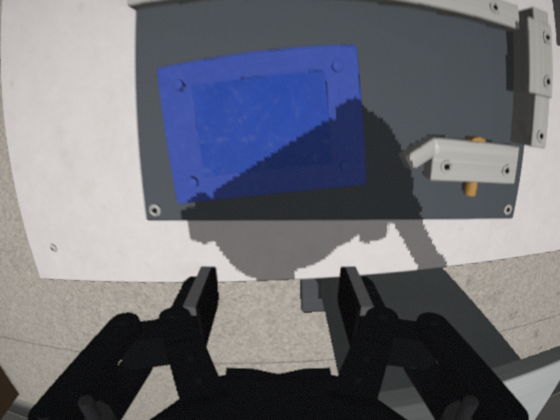

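Now the fingers stand in front of the mould, whose front edge runs from (180,202) to (365,183). I'm centring them on it and lowering.

>>> servo_tool(
  targets=[
    {"hand": -0.4, "x": 0.0, "y": -0.016, "z": 0.05, "roll": 0},
    {"hand": -0.4, "x": 0.0, "y": -0.016, "z": 0.086, "roll": 0},
    {"hand": -0.4, "x": 0.0, "y": -0.016, "z": 0.086, "roll": 0},
    {"hand": -0.4, "x": 0.0, "y": -0.016, "z": 0.086, "roll": 0},
    {"hand": -0.4, "x": 0.0, "y": -0.016, "z": 0.086, "roll": 0},
  ],
)

```text
time: 2.95
tool_pos: [0.3603, 0.2383, 0.0189]
tcp_rot: [-3.139, 0.079, -0.005]
wrist_force: [1.0, 0.5, -0.1]
width: 0.698
grip_force: 0.0
```

```bash
python3 -c "
from h import *
show()"
```

```text
t 2.95 nest mm [-84.8  53.9] z 18.9 yaw-nest -0.0035 F nest [ 1.   0.6 -0.1] w 0.6979022764747298
```

>>> servo_tool(
  targets=[
    {"hand": -0.4, "x": 0.01, "y": 0.004, "z": 0.004, "roll": 0},
    {"hand": -0.4, "x": 0.02, "y": 0.004, "z": 0.006, "roll": 0},
    {"hand": -0.4, "x": 0.03, "y": 0.004, "z": 0.006, "roll": 0},
    {"hand": -0.4, "x": 0.038, "y": 0.004, "z": 0.006, "roll": 0},
    {"hand": -0.4, "x": 0.046, "y": 0.004, "z": 0.006, "roll": 0},
    {"hand": -0.4, "x": 0.054, "y": 0.004, "z": 0.006, "roll": 0},
    {"hand": -0.4, "x": 0.062, "y": 0.004, "z": 0.006, "roll": 0},
    {"hand": -0.4, "x": 0.07, "y": 0.004, "z": 0.006, "roll": 0},
    {"hand": -0.4, "x": 0.078, "y": 0.004, "z": 0.006, "roll": 0},
    {"hand": -0.4, "x": 0.078, "y": 0.004, "z": 0.006, "roll": 0},
  ],
)

```text
time: 3.78
tool_pos: [0.3979, 0.2339, 0.0136]
tcp_rot: [-3.14, 0.078, -0.001]
wrist_force: [-0.0, -0.0, 0.8]
width: 0.7
grip_force: 0.0
```

Run:
```python
from m import *
s=show(); im=read_camera('wrist'); cv2.imwrite('pics/w3.png',cv2.cvtColor(im,cv2.COLOR_RGB2BGR))
o,_=measure(im,s); print(o['mould'],o['corn'][0],[nest(p).round(4).tolist() for p in o['corn'][1]])
```

```text
t 3.7833 nest mm [-47.   51.3] z 13.6 yaw-nest -0.003 F nest [-0.  -0.   0.8] w 0.6999053023463381
((0.44799572229385376, 0.2283499538898468), (0.10791520029306412, 0.07762551307678223), 87.11514282226562) [[415, 99], [397, 267], [170, 266], [156, 96], [293, 90]] [[0.041, -0.0055], [-0.0353, -0.0047], [-0.0342, 0.1016], [0.042, 0.1008], [0.0421, 0.0452]]
```

View pics/w3.png

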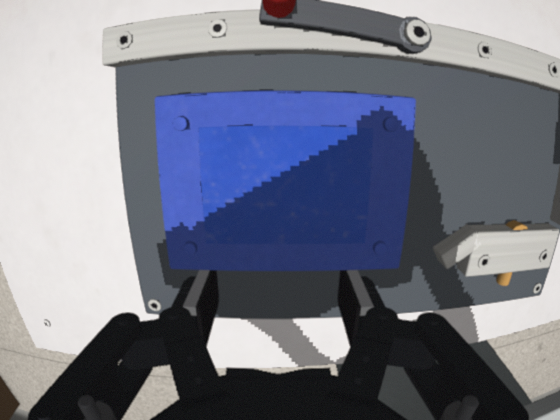

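Both fingers are on the mould's front edge, at (170–397, 266). It is now parallel to the rail, with its centre at nest x = 3, y = 48 mm. I'm pushing the last 18 mm.

>>> servo_tool(
  targets=[
    {"hand": -0.4, "x": 0.008, "y": 0, "z": 0, "roll": 0},
    {"hand": -0.4, "x": 0.016, "y": 0, "z": 0, "roll": 0},
    {"hand": -0.4, "x": 0.024, "y": 0, "z": 0, "roll": 0},
    {"hand": -0.4, "x": 0.03, "y": 0, "z": 0, "roll": 0},
    {"hand": -0.4, "x": 0.034, "y": 0, "z": 0, "roll": 0},
    {"hand": -0.4, "x": 0.037, "y": 0, "z": 0, "roll": 0},
    {"hand": -0.4, "x": 0.037, "y": 0, "z": 0, "roll": 0},
    {"hand": -0.4, "x": 0.037, "y": 0, "z": 0, "roll": 0},
  ],
)

```text
time: 4.5
tool_pos: [0.4154, 0.2328, 0.0135]
tcp_rot: [-3.141, 0.078, -0.0]
wrist_force: [0.5, -0.1, -0.3]
width: 0.696
grip_force: 0.1
```

```bash
cat > look.py <<'E'
from m import *
import sys
s=show(); im=read_camera('wrist'); cv2.imwrite(f'pics/{sys.argv[1]}.png',cv2.cvtColor(im,cv2.COLOR_RGB2BGR))
o,_=measure(im,s); m=o['mould']; a=np.deg2rad(m[2])-np.pi/2-YAW
print('mould nest mm',(nest(m[0])*1e3).round(1),'size',np.round(m[1],4),'ang',round((a+np.pi/4)%(np.pi/2)-np.pi/4,4),[(nest(p)*1e3).round(1).tolist() for p in o['corn'][1]])
for r in o['red']: print('red',r[0],(nest(r[1][0])*1e3).round(1))
E
python3 look.py w4
```

```text
t 4.5 nest mm [-29.5  51. ] z 13.5 yaw-nest -0.0028 F nest [ 0.5 -0.1 -0.3] w 0.6957472235154338
mould nest mm [20.6 48.2] size [0.108  0.0775] ang -0.0016 [[58.5, -5.3], [-17.7, -4.8], [-17.1, 101.3], [59.2, 100.9], [59.4, 34.4]]
red [277.6, 40.6] [73.3 50.9]
```

>>> servo_tool(
  targets=[
    {"hand": -0.4, "x": 0.002, "y": 0, "z": 0, "roll": 0},
    {"hand": -0.4, "x": 0.004, "y": 0, "z": 0, "roll": 0},
    {"hand": -0.4, "x": 0.004, "y": 0, "z": 0, "roll": 0},
    {"hand": -0.4, "x": 0.004, "y": 0, "z": 0, "roll": 0},
    {"hand": -0.4, "x": 0.004, "y": 0, "z": 0, "roll": 0},
  ],
)

```text
time: 4.97
tool_pos: [0.4155, 0.2325, 0.0131]
tcp_rot: [3.14, -0.078, -0.005]
wrist_force: [-5.4, 1.5, 3.2]
width: 0.7
grip_force: 2.7
```

```bash
python3 look.py w5
```

```text
t 4.9667 nest mm [-29.4  50.8] z 13.1 yaw-nest -0.0026 F nest [-5.4  1.2  3.2] w 0.7004864494562484
mould nest mm [20.7 48.2] size [0.1079 0.0774] ang -0.0008 [[58.4, -5.7], [-17.8, -4.6], [-16.7, 101.4], [58.9, 101.3], [59.4, 37.4]]
red [277.2, 40.7] [73.4 50.8]
```

The mould is seated against the rail (5 N reaction). I'm backing off, shutting the fingers and going round to its left end.

>>> servo_tool(
  targets=[
    {"hand": -0.4, "x": -0.03, "y": 0, "z": 0, "roll": 0},
    {"hand": 0, "x": -0.04, "y": 0, "z": -0.06, "roll": 0},
    {"hand": 1, "x": -0.04, "y": -0.02, "z": -0.12, "roll": 0},
    {"hand": 1, "x": 0.02, "y": -0.1, "z": -0.14, "roll": 0},
    {"hand": 1, "x": 0.1, "y": -0.154, "z": -0.14, "roll": 0},
    {"hand": 1, "x": 0.104, "y": -0.154, "z": -0.14, "roll": 0},
    {"hand": 1, "x": 0.104, "y": -0.154, "z": -0.14, "roll": 0},
    {"hand": 1, "x": 0.104, "y": -0.154, "z": -0.14, "roll": 0},
  ],
)

```text
time: 5.68
tool_pos: [0.4736, 0.3073, 0.0835]
tcp_rot: [3.141, -0.078, 0.0]
wrist_force: [-1.3, -1.3, -0.4]
width: -0.0
grip_force: 0.0
```

```bash
python3 look.py w6
```

```text
t 5.6833 nest mm [ 25.2 128.2] z 83.5 yaw-nest -0.0025 F nest [-1.3 -1.4 -0.4] w -0.0004860332495693599
mould nest mm [20.2 48.3] size [0.1083 0.0783] ang -0.002 [[57.3, 100.9], [59.0, -3.4], [-14.0, -3.6], [-19.0, 24.8], [-17.7, 101.1]]
red [415.8, 170.5] [75.3 50.3]
```

View pics/w6.png

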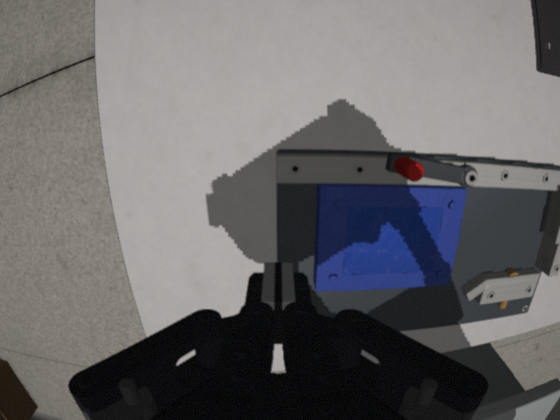

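The shut fingertips are to the left of the mould, at (280,270). The mould's left end is at column 317 and its long side lies on the rail. I'm lowering, then pushing toward the pocket.

>>> servo_tool(
  targets=[
    {"hand": 1, "x": 0, "y": 0, "z": 0.07, "roll": 0},
    {"hand": 1, "x": 0, "y": 0, "z": 0.135, "roll": 0},
    {"hand": 1, "x": 0, "y": 0, "z": 0.135, "roll": 0},
    {"hand": 1, "x": 0, "y": 0.012, "z": 0.135, "roll": 0},
    {"hand": 1, "x": 0, "y": 0.024, "z": 0.135, "roll": 0},
    {"hand": 1, "x": 0, "y": 0.036, "z": 0.135, "roll": 0},
    {"hand": 1, "x": 0, "y": 0.048, "z": 0.135, "roll": 0},
    {"hand": 1, "x": 0, "y": 0.06, "z": 0.135, "roll": 0},
    {"hand": 1, "x": 0, "y": 0.06, "z": 0.135, "roll": 0},
  ],
)

```text
time: 6.48
tool_pos: [0.4717, 0.2758, 0.0168]
tcp_rot: [3.141, -0.079, 0.001]
wrist_force: [0.0, -1.1, 0.3]
width: -0.002
grip_force: 0.0
```

```bash
python3 look.py w7
```

```text
t 6.4833 nest mm [24.7 96.7] z 16.8 yaw-nest -0.0036 F nest [ 0.1 -1.1  0.3] w -0.0019876278780230805
mould nest mm [20.7 28.9] size [0.1075 0.0786] ang -0.0001 [[58.1, -24.5], [-16.5, -22.2], [-17.7, 13.2], [10.4, 76.4], [15.9, 79.7], [59.1, 81.9]]
red [407.3, 203.1] [75.4 51.2]
```

>>> servo_tool(
  targets=[
    {"hand": 1, "x": 0, "y": 0.01, "z": 0, "roll": 0},
    {"hand": 1, "x": 0, "y": 0.02, "z": 0, "roll": 0},
    {"hand": 1, "x": 0, "y": 0.03, "z": 0, "roll": 0},
    {"hand": 1, "x": 0, "y": 0.04, "z": 0, "roll": 0},
    {"hand": 1, "x": 0, "y": 0.05, "z": 0, "roll": 0},
    {"hand": 1, "x": 0, "y": 0.06, "z": 0, "roll": 0},
    {"hand": 1, "x": 0, "y": 0.07, "z": 0, "roll": 0},
    {"hand": 1, "x": 0, "y": 0.08, "z": 0, "roll": 0},
    {"hand": 1, "x": 0, "y": 0.09, "z": 0, "roll": 0},
    {"hand": 1, "x": 0, "y": 0.1, "z": 0, "roll": 0},
  ],
)

```text
time: 7.37
tool_pos: [0.4689, 0.2265, 0.0159]
tcp_rot: [3.14, -0.078, -0.0]
wrist_force: [-0.0, 0.3, 0.5]
width: -0.002
grip_force: 0.3
```

```bash
python3 look.py w8
```

```text
t 7.3667 nest mm [24.3 47.3] z 15.9 yaw-nest -0.0028 F nest [-0.   0.3  0.5] w -0.0022846782456875745
mould nest mm [ 20.4 -20.1] size [0.108  0.0794] ang -0.0064 [[57.4, -73.3], [9.1, -74.0], [-18.4, -70.2], [-19.3, -39.0], [10.0, 26.6], [16.7, 30.9], [40.3, 33.7], [60.3, 31.8]]
red [268.6, 200.7] [76.2 50.3]
```

>>> servo_tool(
  targets=[
    {"hand": 1, "x": 0, "y": 0.008, "z": 0, "roll": 0},
    {"hand": 1, "x": 0, "y": 0.016, "z": 0, "roll": 0},
    {"hand": 1, "x": 0, "y": 0.024, "z": 0, "roll": 0},
    {"hand": 1, "x": 0, "y": 0.032, "z": 0, "roll": 0},
    {"hand": 1, "x": 0, "y": 0.04, "z": 0, "roll": 0},
    {"hand": 1, "x": 0, "y": 0.048, "z": 0, "roll": 0},
    {"hand": 1, "x": 0, "y": 0.056, "z": 0, "roll": 0},
    {"hand": 1, "x": 0, "y": 0.064, "z": 0, "roll": 0},
    {"hand": 1, "x": 0, "y": 0.072, "z": 0, "roll": 0},
    {"hand": 1, "x": 0, "y": 0.08, "z": 0, "roll": 0},
  ],
)

```text
time: 8.25
tool_pos: [0.4673, 0.1868, 0.0162]
tcp_rot: [-3.14, 0.078, -0.001]
wrist_force: [1.0, 1.3, -0.5]
width: -0.001
grip_force: 0.6
```

```bash
python3 look.py w9
```

```text
t 8.25 nest mm [24.5  7.6] z 16.2 yaw-nest -0.0028 F nest [ 0.9  1.3 -0.5] w -0.0012096129126504566
mould nest mm [ 21.1 -59.6] size [0.1082 0.0791] ang 0.0022 [[57.6, -113.2], [-17.9, -112.2], [-18.1, -76.5], [9.3, -14.2], [16.9, -8.8], [59.5, -7.1]]
red [159.5, 197.6] [77.7 48.2]
```

>>> servo_tool(
  targets=[
    {"hand": 1, "x": 0, "y": 0.004, "z": 0, "roll": 0},
    {"hand": 1, "x": 0, "y": 0.008, "z": 0, "roll": 0},
    {"hand": 1, "x": 0, "y": 0.012, "z": 0, "roll": 0},
    {"hand": 1, "x": 0, "y": 0.014, "z": 0, "roll": 0},
    {"hand": 1, "x": 0, "y": 0.016, "z": 0, "roll": 0},
    {"hand": 1, "x": 0, "y": 0.016, "z": 0, "roll": 0},
    {"hand": 1, "x": 0, "y": 0.016, "z": 0, "roll": 0},
    {"hand": 1, "x": 0, "y": 0.016, "z": 0, "roll": 0},
  ],
)

```text
time: 8.97
tool_pos: [0.4669, 0.1809, 0.0162]
tcp_rot: [-3.138, 0.08, -0.001]
wrist_force: [-0.8, 8.0, -1.2]
width: 0.001
grip_force: 3.7
```

```bash
python3 look.py w10
```

```text
t 8.9667 nest mm [24.4  1.6] z 16.2 yaw-nest -0.0038 F nest [-1.2  8.  -1.2] w 0.0006718382813684337
mould nest mm [ 21.1 -65.1] size [0.1083 0.079 ] ang -0.0032 [[59.1, -115.5], [-18.6, -117.3], [-18.1, -82.3], [9.2, -20.2], [16.6, -14.7], [60.4, -11.8]]
red [144.1, 195.9] [78.3 47.9]
```

View pics/w10.png

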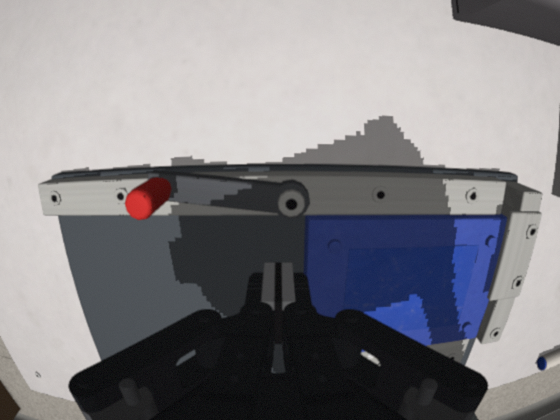

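It's home: centre at nest (21, −66), 8 N on the end stop, and the trailing end is at column 305 beside the pivot at (291,204). Knob at about (75, 50). I'm backing off, lifting and going behind the knob.

>>> servo_tool(
  targets=[
    {"hand": 1, "x": 0, "y": -0.02, "z": 0, "roll": 0},
    {"hand": 1, "x": 0, "y": -0.04, "z": -0.04, "roll": 0},
    {"hand": 1, "x": 0, "y": -0.06, "z": -0.12, "roll": 0},
    {"hand": 1, "x": 0.02, "y": -0.097, "z": -0.16, "roll": 0},
    {"hand": 1, "x": 0.1, "y": -0.097, "z": -0.16, "roll": 0},
    {"hand": 1, "x": 0.16, "y": -0.097, "z": -0.16, "roll": 0},
    {"hand": 1, "x": 0.16, "y": -0.097, "z": -0.16, "roll": 0},
    {"hand": 1, "x": 0.16, "y": -0.097, "z": -0.16, "roll": 0},
  ],
)

```text
time: 9.68
tool_pos: [0.55, 0.2236, 0.0959]
tcp_rot: [3.14, -0.079, -0.0]
wrist_force: [-0.6, 1.0, -0.8]
width: -0.001
grip_force: 0.0
```

```bash
python3 look.py w11
```

```text
t 9.6833 nest mm [105.4  48.2] z 95.9 yaw-nest -0.0034 F nest [-0.6  1.  -0.8] w -0.0006975780612350651
mould nest mm [ 20.9 -64.6] size [0.108  0.0776] ang -0.0017 [[57.8, -112.8], [-17.9, -118.3], [-17.1, -98.7], [36.4, -11.6], [59.9, -13.9]]
```

View pics/w11.png

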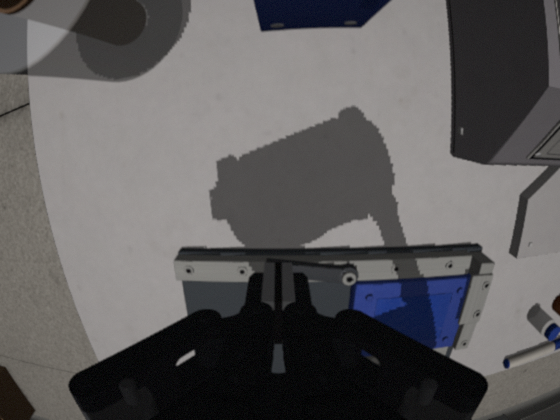

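Fingers are hidden-behind-knob position, clear of the closed mould (320,15) and the press (500,80). I'm lowering to the knob's height and calculating the arc.

>>> servo_tool(
  targets=[
    {"hand": 1, "x": 0, "y": 0, "z": 0.07, "roll": 0},
    {"hand": 1, "x": 0, "y": 0, "z": 0.115, "roll": 0},
    {"hand": 1, "x": 0, "y": 0, "z": 0.115, "roll": 0},
    {"hand": 1, "x": 0, "y": 0, "z": 0.115, "roll": 0},
  ],
)

```text
time: 10.07
tool_pos: [0.5456, 0.2228, 0.0364]
tcp_rot: [3.138, -0.078, -0.009]
wrist_force: [0.0, -0.3, 0.9]
width: 0.001
grip_force: 0.0
```

```bash
cat > arc.py <<'E'
from h import *
import sys
s=show(); M=R.from_rotvec(s['tcp_rot']).as_matrix(); p=nest(s['tool_pos'])*1e3
yaw=np.arctan2(M[1,0],M[0,0])-YAW; x=np.array([np.cos(yaw),np.sin(yaw)]); y=np.array([x[1],-x[0]])
for a in np.linspace(float(sys.argv[1]),float(sys.argv[2]),int(sys.argv[3])):
    F=np.array([69-55*np.sin(a)+17*np.cos(a),-4.5+55*np.cos(a)+17*np.sin(a)]); d=F-p
    print(round(a,2),F.round(1),'x',round(d@x/500,3),'y',round(d@y/500,3),'roll',round(-(a-yaw)/np.pi,3))
E
python3 arc.py -0.1 0.8 10
```

```text
t 10.0667 nest mm [101.1  47.2] z 36.4 yaw-nest -0.0024 F nest [ 0.  -0.3  0.9] w 0.0008685908666159122
-0.1 [91.4 48.5] x -0.019 y -0.003 roll 0.031
0.0 [86.  50.5] x -0.03 y -0.007 roll -0.001
0.1 [80.4 51.9] x -0.041 y -0.009 roll -0.033
0.2 [74.7 52.8] x -0.053 y -0.011 roll -0.064
0.3 [69.  53.1] x -0.064 y -0.012 roll -0.096
0.4 [63.2 52.8] x -0.076 y -0.011 roll -0.128
0.5 [57.6 51.9] x -0.087 y -0.009 roll -0.16
0.6 [52.  50.5] x -0.098 y -0.006 roll -0.192
0.7 [46.6 48.5] x -0.109 y -0.002 roll -0.224
0.8 [41.4 46. ] x -0.119 y 0.003 roll -0.255
```

>>> servo_tool(
  targets=[
    {"hand": 1, "x": -0.019, "y": -0.003, "z": -0.003, "roll": 0.0},
    {"hand": 1, "x": -0.03, "y": -0.007, "z": -0.003, "roll": 0.0},
    {"hand": 1, "x": -0.041, "y": -0.009, "z": -0.003, "roll": -0.033},
    {"hand": 1, "x": -0.053, "y": -0.011, "z": -0.003, "roll": -0.064},
    {"hand": 1, "x": -0.064, "y": -0.012, "z": -0.003, "roll": -0.096},
    {"hand": 1, "x": -0.076, "y": -0.011, "z": -0.003, "roll": -0.128},
    {"hand": 1, "x": -0.087, "y": -0.009, "z": -0.003, "roll": -0.16},
    {"hand": 1, "x": -0.098, "y": -0.006, "z": -0.003, "roll": -0.192},
    {"hand": 1, "x": -0.109, "y": -0.002, "z": -0.003, "roll": -0.224},
    {"hand": 1, "x": -0.119, "y": 0.003, "z": -0.003, "roll": -0.255},
  ],
)

```text
time: 10.9
tool_pos: [0.4902, 0.2263, 0.0423]
tcp_rot: [-2.919, -1.16, -0.007]
wrist_force: [1.0, 0.5, 0.7]
width: -0.002
grip_force: 0.7
```

```bash
python3 look.py w12; python3 arc.py 0.8 1.6 9
```

```text
t 10.9 nest mm [45.5 48.1] z 42.3 yaw-nest 0.8037 F nest [1.  0.5 0.7] w -0.002055873522666472
t 10.95 nest mm [44.3 47.5] z 42.0 yaw-nest 0.8079 F nest [-0.4 -0.4  0.3] w 0.0018344550520935868
0.8 [41.4 46. ] x -0.006 y -0.002 roll 0.003
0.9 [36.5 43. ] x -0.017 y -0.005 roll -0.029
1.0 [31.9 39.5] x -0.029 y -0.007 roll -0.061
1.1 [27.7 35.6] x -0.04 y -0.008 roll -0.093
1.2 [23.9 31.3] x -0.052 y -0.007 roll -0.125
1.3 [20.6 26.6] x -0.063 y -0.006 roll -0.157
1.4 [17.7 21.6] x -0.074 y -0.003 roll -0.188
1.5 [15.3 16.3] x -0.085 y 0.001 roll -0.22
1.6 [13.5 10.9] x -0.095 y 0.006 roll -0.252Traceback (most recent call last):
  File "look.py", line 4, in <module>
    o,_=measure(im,s); m=o['mould']; a=np.deg2rad(m[2])-np.pi/2-YAW
                         ~^^^^^^^^^
KeyError: 'mould'
```

View pics/w12.png

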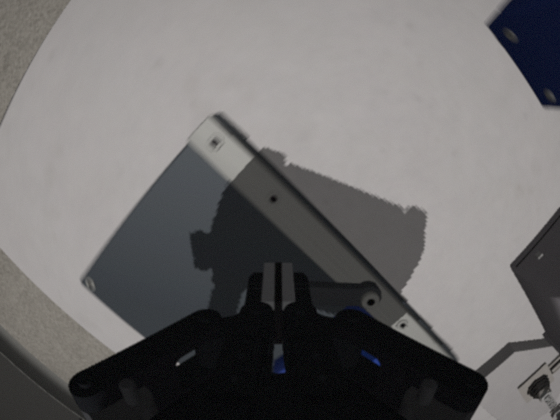

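The lock arm has swung with the fingers: its bar runs left from the pivot at (370,295). That was my eleventh picture, one over the limit of ten, so from here I'll use only numbers. Second half of the arc:

>>> servo_tool(
  targets=[
    {"hand": 1, "x": -0.017, "y": -0.005, "z": 0.006, "roll": -0.029},
    {"hand": 1, "x": -0.029, "y": -0.007, "z": 0.006, "roll": -0.061},
    {"hand": 1, "x": -0.04, "y": -0.008, "z": 0.006, "roll": -0.093},
    {"hand": 1, "x": -0.052, "y": -0.007, "z": 0.006, "roll": -0.125},
    {"hand": 1, "x": -0.063, "y": -0.006, "z": 0.006, "roll": -0.157},
    {"hand": 1, "x": -0.074, "y": -0.003, "z": 0.006, "roll": -0.188},
    {"hand": 1, "x": -0.085, "y": 0.001, "z": 0.006, "roll": -0.22},
    {"hand": 1, "x": -0.092, "y": 0.004, "z": 0.006, "roll": -0.24},
    {"hand": 1, "x": -0.092, "y": 0.004, "z": 0.006, "roll": -0.24},
    {"hand": 1, "x": -0.092, "y": 0.004, "z": 0.006, "roll": -0.24},
  ],
)

```text
time: 11.78
tool_pos: [0.4579, 0.1928, 0.0384]
tcp_rot: [2.296, 2.143, 0.004]
wrist_force: [0.6, 1.1, -0.6]
width: 0.0
grip_force: 0.4
```

```bash
python3 -c "
from h import *
show()"
```

```text
t 11.7833 nest mm [14.8 13.1] z 38.4 yaw-nest 1.5491 F nest [ 0.6  1.2 -0.6] w 0.00017314134078019362
```

>>> servo_tool(
  targets=[
    {"hand": 1, "x": -0.002, "y": 0, "z": 0, "roll": 0},
    {"hand": 1, "x": -0.004, "y": 0, "z": 0, "roll": 0},
    {"hand": 1, "x": -0.004, "y": 0, "z": 0, "roll": 0},
    {"hand": 1, "x": -0.004, "y": 0, "z": 0, "roll": 0},
  ],
)

```text
time: 12.12
tool_pos: [0.4579, 0.1923, 0.0382]
tcp_rot: [-2.295, -2.143, -0.006]
wrist_force: [-2.8, 7.4, 2.6]
width: 0.004
grip_force: 3.8
```

```bash
python3 -c "
from h import *
show()"
```

```text
t 12.1167 nest mm [14.9 12.6] z 38.2 yaw-nest 1.5494 F nest [-3.2  7.3  2.6] w 0.004346998535845658
```

It's against the stop (7 N). I'm backing away and up to check.

>>> servo_tool(
  targets=[
    {"hand": 1, "x": 0.03, "y": 0, "z": 0, "roll": 0},
    {"hand": 1, "x": 0.08, "y": 0, "z": 0, "roll": 0},
    {"hand": 1, "x": 0.1, "y": 0, "z": -0.08, "roll": 0},
    {"hand": 1, "x": 0.1, "y": 0, "z": -0.16, "roll": 0},
    {"hand": 1, "x": 0.1, "y": 0, "z": -0.24, "roll": 0},
    {"hand": 1, "x": 0.1, "y": 0, "z": -0.3, "roll": 0},
    {"hand": 1, "x": 0.1, "y": 0, "z": -0.3, "roll": 0.0},
    {"hand": 1, "x": 0.1, "y": 0, "z": -0.3, "roll": 0.0},
  ],
)

```text
time: 12.78
tool_pos: [0.4622, 0.2409, 0.1899]
tcp_rot: [2.292, 2.145, 0.008]
wrist_force: [-0.1, -0.2, -1.6]
width: 0.003
grip_force: 0.0
```

```bash
python3 look.py w13
python3 - <<'E'
from h import *
for n,(x0,y0,x1,y1) in {'scene':(140,215,320,320),'side':(145,145,285,260)}.items():
    im=read_camera(n).astype(int); r,g,b=[im[...,i] for i in range(3)]; sub=np.zeros(r.shape,bool); sub[y0:y1,x0:x1]=1
    print(n,'red',[(nest(plane(n,[c[:,0].mean(0)],.046)[0])*1e3).round(1) for c in blob((r>g+60)&(r>b+60)&sub,5)],
     'blue',[(nest(plane(n,[c[:,0].mean(0)],.026)[0])*1e3).round(1) for c in blob((b>r+50)&(b>g+40)&sub,25)])
E
```

```text
t 12.7833 nest mm [16.8 61.4] z 189.9 yaw-nest 1.5513 F nest [-0.1 -0.2 -1.6] w 0.0032910849302181496
mould nest mm [330.8  -6. ] size [0.0466 0.0955] ang 0.0748 [[346.8, 40.5], [357.2, -48.9], [315.5, -53.2], [305.6, 38.6]]
red [495.9, 368.7] [ 337.4 -199.4]
red [535.8, 355.3] [ 424.  -195.9]
scene red [array([13.5, -3.3])] blue [array([  9.7, -63.6]), array([242.3,  27.9])]
side red [array([12.2, -7.8])] blue [array([ 15.5, -63.9])]
```

>>> servo_tool(
  targets=[
    {"hand": 1, "x": -0.36, "y": -0.06, "z": -0.06, "roll": 0},
    {"hand": 1, "x": -0.36, "y": -0.06, "z": -0.06, "roll": 0},
    {"hand": 1, "x": -0.36, "y": -0.06, "z": -0.06, "roll": 0},
    {"hand": 1, "x": -0.36, "y": -0.06, "z": -0.06, "roll": 0},
    {"hand": 1, "x": -0.36, "y": -0.06, "z": -0.06, "roll": 0},
    {"hand": 1, "x": -0.36, "y": -0.06, "z": -0.06, "roll": 0},
    {"hand": 1, "x": -0.36, "y": -0.06, "z": -0.06, "roll": 0},
  ],
)

```text
time: 13.52
tool_pos: [0.4177, 0.0617, 0.2155]
tcp_rot: [-2.295, -2.143, 0.003]
wrist_force: [-0.3, 0.0, -0.5]
width: 0.001
grip_force: 0.0
```

```bash
python3 look.py w14
```

```text
t 13.5167 nest mm [ -19.2 -119.7] z 215.5 yaw-nest 1.5491 F nest [-0.3  0.  -0.5] w 0.0005397347295930912
mould nest mm [ 20.1 -63.7] size [0.1058 0.0773] ang 0.0043 [[56.5, -11.1], [58.8, -110.6], [-16.4, -116.0], [-18.2, -12.7]]
red [311.3, 71.8] [13.2 -3.7]
red [548.5, 241.0] [ 342.5 -185.3]
red [557.8, 189.7] [ 339.1 -114.2]
red [536.4, 287.3] [ 345.7 -257.3]
```

The trailing end is at y ≈ −12, which puts the mould's origin at about −66. The end under the lip is hidden, so the blob reads short. The knob is at (13, −4), so the arm is at about 1.57 rad.

```bash
python3 -c "
from workcell import ticket
print(ticket.finish_job())"
```

```text
the job is handed in; nothing more can be done
None
```

I handed the job in at about 13.6 s of the 64 s allowed: the mould half measures home in the corner pocket with the lock arm across at about 1.57 rad, but no verdict came back, I didn't measure the bystanders (no move went near them), and I viewed 11 pictures, one over the limit of 10.

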